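Close and lock the dye bath's sliding cover

ROBOT

A 6-joint arm with a two-finger parallel gripper is mounted at the origin on the work surface. World frame = base frame: x ahead of the robot, y to its left, z up, the work surface at z = 0. Lengths are in m, angles in rad, forces in N, time in s.
With the tool pointing down it reaches from about 0.35 to 0.85 m from the base axis. Payload 8.1 kg.
Tool frame: the origin (TCP) lies on the mounting face of the last link; the fingertips stand 186 mm ahead of it and the grasp point (between the pads) lies 167 mm ahead of it; z points along the fingers, y is the line along which they close (so a half turn about z gives the same grasp; the last joint's range is limited). The gripper opens to 93 mm and grips with 3 to 60 N. Pads are 15 mm wide; open, the fingers measure 128 mm over their backs; the gripper's body (75 mm by 188 mm) begins 65 mm behind the grasp point.
Start: joints at [-1.43, 0.13, 1.488, -0, 1.523, -0.085], TCP at [0.134, -0.585, 0.405] pointing down, gripper open.
Joint ranges: [-2.96, 2.96], [-0.89, 2.26], [0.02, 2.5], [-1.34, 4.48], [0, 2.73], [-2.66, 2.66]. Speed limits (rad/s): [2.39, 2.39, 2.79, 3.14, 3.14, 3.14].

INTERFACE

Orientations are given as a rotation vector (axis times angle).
In Python, from plant import read_state, read_camera, camera_params, close_job gives the robot as it stands. The module is installed in compiled form; this text tells all that it offers.
- The arm moves only by the tool servo_tool, never from a script. Its argument "increments" is a list of rows, each an object with "slide": the shift along the tool's x, y, z in mm, a list of three; "dr": the turn, a rotation vector about the tool's x, y, z in rad, a list of three; "jaw": the closure, from 0 (fully open) to 1 (shut). In form: [{"slide": [x, y, z], "dr": [ax, ay, az], "jaw": jaw}, ...]. A call has 1 to 20 rows; each row is the pose to reach, as a shift and turn from the pose commanded when the call began, along the tool's axes at that moment; what a row does not reach only later rows make up. A row lasts 1/10 s, in which the tool goes at most 50 mm and 8.59 degrees, less where a joint would pass 70% of its speed; a pose out of reach is approached as far as the arm can. A call with a gripper value outside its range is refused whole. The fingers move at their own pace and stop on an object; "force" is the grip in N (left out, the last holds). Time passes only in rows, so rows that repeat a pose let the fingers close. It gives the time, the measured TCP pose, the force, the opening and the grip force at its end, in the units of the state.
- read_state(): the state, without advancing time (a new reading comes with each control period).
- read_camera(name): name is "scene" or "top" or "wrist"; returns (picture, depth): 480x640x3 uint8, red, green, blue; 480x640 float32, m along the optical axis (not along the pixel's ray), 0 where there is no reading.
- camera_params(name): a dict with "fx", "fy", "cx", "cy" (pixels), "rvec" (rotation vector, rad) and "tvec" (3), from world to camera coordinates, as OpenCV has them. Camera axes: x right, y down, z forward; pixel columns grow to the right and rows downward; lengths in m; the calibration is good to about 2 mm. The wrist camera is an equidistant fisheye: a pixel r from the principal point sees the ray r / f radians off the axis. A picture is of the moment at which its call begins: read the wrist's pose just before it. camera_params takes no time and is no camera call; for the wrist camera it gives the pose at the moment of the call.
- close_job(): hands the job in; it is judged then, once.
The state is a dict: "t": time; "q": joint angles; "dq": joint speeds; "joint_torque": joint torques, N m; "tool_pos": TCP position; "orientation": TCP orientation; "force": force on the tool from outside, world axes, zero at the start; "wrist_torque": the same for the moment, N m; "opening": finger opening in m; "gripper_force": force on a finger pad.
Only numpy, scipy, OpenCV 4.12 (cv2) and the standard library are available. Lean on these libraries where they do the work, as an engineer would, in place of code of your own. Each camera call takes 0.05 s, during which the arm holds its last target. There are 200 camera calls.

TASK

One of the two dye baths has been left with its sliding cover partly open. With your fingertips only, gripping nothing, push that cover fully home against the raised head of the bath, then turn its disc by the slot clockwise (seen from above) through the quarter-turn to its stop, so that the cover is locked. Leave the other bath, which is already locked, and all the jars and utensils as they stand.

Things in the scene. Friction and masses are not known exactly. Their poses are not given: they have to be found in the camera images.
- bath: the open dye bath: fixed white and steel box 350 mm long (x), 160 wide (y). Deck 100 mm above the table; a raised head at the +x end, 60 mm long, full width, 135 mm high, is the cover's stop; a jar stands on it. Origin on the table, 150 mm from the front (-x) end; +x is the way the cover closes, z up. Guide rails 12 mm high along the deck's long edges.
- cover (a joint): how far the sliding cover of the open bath stands from home, in m: 0 = fully home, up to 0.10 = fully open, i.e. shifted along the bath's -x. The cover is an aluminium plate 150 mm long, 130 mm wide, 18 mm thick on the deck (top 118 mm above the table); it slides stiffly, with about 6 N, stays where it is left, and cannot be lifted off.
- cam_slot (a point): slot centre of the steel turn-disc in the middle of the open bath's cover, level with its rim, 121 mm above the table, on the turning axis; x along the slot, z up. Disc 96 mm across, 3 mm proud. Slot 76 mm long, 32 wide, 18 deep, ends closed: takes both fingertips in line along it. Travels with the cover; cover home: 64.5 mm along +x from the bath's origin.
- cam (a joint): turn of that disc in rad, growing clockwise seen from above: 0 = unlocked, slot along the bath's x; 1.571 = locked, slot square across the bath, against a firm stop. It turns stiffly (about 0.1 N m) and stays where it is left. Below the cover its tongue turns in behind a keeper: turned with the cover still open, it fouls the keeper and the cover cannot close; locked, the cover has about 2 mm of play.
- other_bath: a second fixed bath of exactly the same shape with its cover home and locked (slot square across it); axes and origin as for the first. To be left alone. It also has a small jar on its head.
- other_cover (a joint): cover of the other bath, m, 0 = home; as the first.
- other_cam (a joint): disc of the other bath, rad, 1.571 = locked; as the first.
- jar_a: small amber jar, 40 mm across, 55 mm high, standing on the head of the open bath; origin under its middle. Leave alone.
- jar_b: the same kind of jar, on the head of the other bath. Leave alone.
- bottle: amber bottle, 44 mm across, 110 mm high, standing between the two baths; origin under its middle. Leave alone.
- bowl: steel bowl, 120 mm across, 50 mm high, on the table to the left; origin under its middle. Leave alone.
- brush: brush lying on the table to the right; leave alone.
- beaker: white plastic beaker, 70 mm across, 90 mm high, on the table to the left, beyond the bowl; origin under its middle. Leave alone.
- spoon: spoon lying on the table to the near left; leave alone.

How it is judged:
On the way, in this order (a step that is already met when the one before it is completed fails the run):
1. the cover is pushed home, its disc not yet locked (value of joint cover below 0.003 m and not (value of joint cam above 1.43 rad)), for 0.2 s.
2. the disc is turned to locked with the cover home (value of joint cover below 0.003 m and value of joint cam above 1.43 rad), for 0.3 s.
At the end, for the whole second after the job is handed in: the cover of the open bath is within 3 mm of home and its disc is turned to at least 1.43 rad (within 8 degrees of the stop); the other bath is still home and locked, and every loose thing is within 30 mm of where it began (all of step 2 and value of joint other_cover below 0.003 m and value of joint other_cam above 1.43 rad and distance of each of jar_a, jar_b, bottle, bowl, brush, beaker, spoon from where it was at the start of the episode below 0.03 m); the robot touches nothing.
It fails at once if a jar, bottle, bowl, brush, beaker or spoon is pushed away, lifted or carried (moved over 30 mm) (distance of any of jar_a, jar_b, bottle, bowl, brush, beaker, spoon from where it was at the start of the episode above 0.03 m).
It fails at once if the other bath's cover or disc is opened (value of joint other_cam below 1.43 rad or value of joint other_cover above 0.003 m).
It also fails if it takes over 42 s, if anything falls off the work surface, if the arm or the gripper's body presses on something with over 40 N, if the wrist force passes 120 N, or if a joint passes its speed limit or range.

## Working session

There is one attempt and no reset: what is moved stays moved. The work goes in short steps, Python scripts to look and compute and a tool call to move; the robot and the scene stay as the last step left them, time stands still between calls to the robot, and variables do not carry over. Pictures are saved under pics/ and viewed, at most 10 in all, crops included, and the job is handed in when it is done.

Besides the shell and the picture viewer there is one more tool, called after "Request:" as name(argument=value, ...) on one line, values as JSON. servo_tool: Moves the arm, as the interface text tells. Its arguments: {"type":"object","properties":{"increments":{"type":"array"},"force":{"type":"number"}},"required":["increments"]}

```bash
mkdir -p pics
python3 - <<'E'
from plant import *
import cv2,numpy as np
print(read_state())
for n in ("top","scene"):
    p=camera_params(n);print(n,p)
    im,d=read_camera(n);cv2.imwrite(f"pics/{n}0.png",im[:,:,::-1]);np.savez(f"{n}0.npz",im=im,d=d)
E
```

```text
{'t': 0.0, 'q': array([-1.43040801e+00,  1.31151403e-01,  1.48926392e+00, -1.25260313e-05,
        1.52299670e+00, -8.54061981e-02]), 'dq': array([ 1.02429661e-05, -1.58082136e-03, -8.53843136e-04, -1.38181976e-03,
       -2.64469098e-03,  1.80041224e-04]), 'joint_torque': array([-2.98180552e-03, -5.59842610e+01, -4.91761351e+01,  7.64313480e-02,
        3.48999817e-02, -1.46259340e-04]), 'tool_pos': array([ 0.13431253, -0.58454164,  0.4037014 ]), 'orientation': array([-3.11978600e+00, -3.53720337e-01,  9.81440131e-05]), 'force': array([ 0.14864968, -0.41051415, -0.03241122]), 'wrist_torque': array([-0.02847158, -0.02139993,  0.02056   ]), 'gripper_force': 0.0, 'opening': 0.0932575130042095}
top {'fx': 607.2461401027894, 'fy': 607.2461401027894, 'cx': 323.40770314150046, 'cy': 240.98310967643283, 'rvec': array([ 2.17892288, -2.17779387,  0.11420901]), 'tvec': array([-0.03566436,  0.50822334,  1.67238317])}
scene {'fx': 440.62134544599854, 'fy': 440.62134544599854, 'cx': 312.4213802607397, 'cy': 236.70982438000132, 'rvec': array([ 2.32868991,  0.84833057, -0.28879379]), 'tvec': array([-0.40146578, -0.20117514,  1.32455842])}
```

View pics/top0.png

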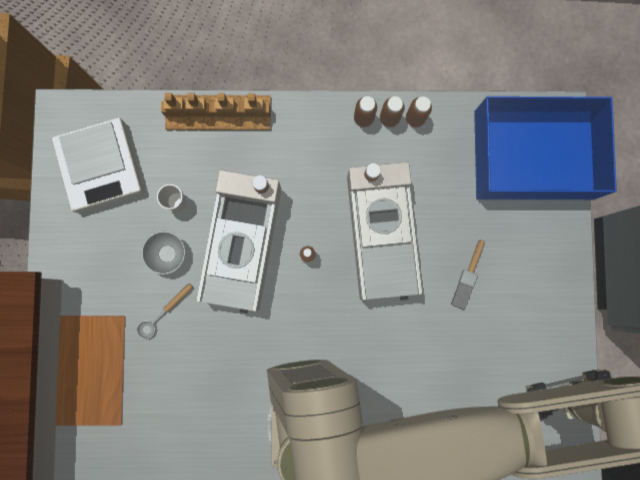

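View pics/scene0.png

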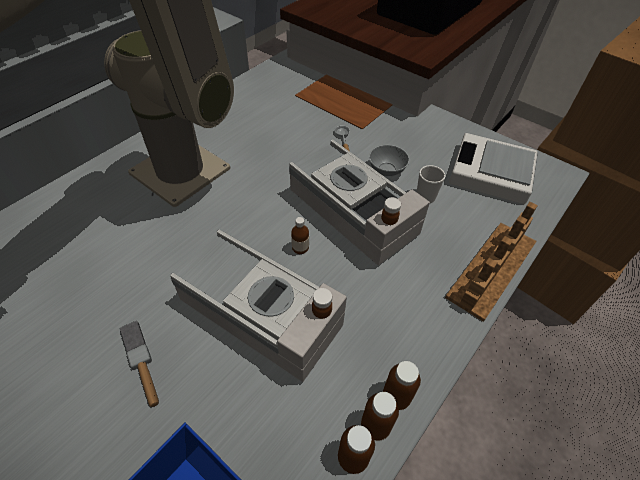

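The open bath is the left one in the top view: disc at about (236,251), slot along the bath's length, jar at (261,184). The locked bath is on the right, with its disc at (384,216).

```bash
cat > h.py <<'E'
import cv2,numpy as np
from plant import *
def ray(n,uv,z):
    p=camera_params(n);R=cv2.Rodrigues(p['rvec'])[0];t=p['tvec']
    uv=np.atleast_2d(np.float64(uv));d=np.c_[(uv[:,0]-p['cx'])/p['fx'],(uv[:,1]-p['cy'])/p['fy'],np.ones(len(uv))]@R
    c=-R.T@t; return c+d*((z-c[2])/d[:,2])[:,None]
def cloud(n,d):
    p=camera_params(n);R=cv2.Rodrigues(p['rvec'])[0]
    v,u=np.indices(d.shape);c=np.stack([(u-p['cx'])/p['fx']*d,(v-p['cy'])/p['fy']*d,d],-1)
    return (c-p['tvec'])@R
E
python3 - <<'E'
from h import *
for n,roi in (("top",(195,165,285,315)),("scene",(285,135,435,265))):
    f=np.load(f"{n}0.npz");im,d=f['im'],f['d'];P=cloud(n,d)
    x0,y0,x1,y1=roi
    roiM=np.zeros(d.shape,bool);roiM[y0:y1,x0:x1]=True
    for a,b,l in ((.127,.143,'head'),(.11,.13,'cover+rail'),(.092,.108,'slot/deck')):
        m=roiM&(P[...,2]>a)&(P[...,2]<b)&(d>0)
        q=P[m][:,:2].astype(np.float32)
        r=cv2.minAreaRect(q);print(n,l,m.sum(),np.median(P[m][:,2]),r,P[m].mean(0))
    g=cv2.cvtColor(im,cv2.COLOR_RGB2GRAY)
    cv2.imwrite(f"pics/{n}crop.png",cv2.resize(im[y0:y1,x0:x1,::-1],None,fx=4,fy=4,interpolation=cv2.INTER_CUBIC))
    cands,_=cv2.findContours(((g<90)&roiM).astype(np.uint8),cv2.RETR_EXTERNAL,cv2.CHAIN_APPROX_NONE)
    for c in cands:
        if cv2.contourArea(c)>60:
            w=ray(n,c[:,0,:],.121)[:,:2].astype(np.float32);print('dark',cv2.boundingRect(c),cv2.minAreaRect(w))
E
```

```text
top head 1172 0.13435938523181926 ((0.5408949851989746, 0.1855417788028717), (0.16077977418899536, 0.2744794487953186), 80.40426635742188) [0.63913099 0.17415328 0.13439526]
top cover+rail 3193 0.11789823333137159 ((0.5036468505859375, 0.19259050488471985), (0.16113099455833435, 0.3500829041004181), 80.04187774658203) [0.48489446 0.19393969 0.11815842]
top slot/deck 2392 0.10047596938959054 ((0.5003505349159241, 0.19209688901901245), (0.16004332900047302, 0.3446216881275177), 80.33895111083984) [0.42312419 0.20375843 0.10049778]
dark (222, 196, 45, 23) ((0.5823754668235779, 0.17524228990077972), (0.11091234534978867, 0.06024189293384552), 81.9964599609375)
scene head 1005 0.13458064036095027 ((0.6454585194587708, 0.1686842143535614), (0.16311198472976685, 0.06147439032793045), 80.21101379394531) [0.65099654 0.1671323  0.13442004]
scene cover+rail 2778 0.11747261145610886 ((0.49322009086608887, 0.1373530626296997), (0.27501922845840454, 0.3524724841117859), 80.3297119140625) [0.50083876 0.18466479 0.11713073]
scene slot/deck 1843 0.10020341075922863 ((0.505825400352478, 0.18406717479228973), (0.38098591566085815, 0.3224700689315796), 21.555679321289062) [0.46598436 0.18135021 0.10044954]
dark (285, 222, 24, 34) ((0.509894073009491, -0.04287181794643402), (0.051838379353284836, 0.09703607112169266), 40.18125534057617)
dark (421, 167, 14, 15) ((0.6264957785606384, 0.3420597314834595), (0.03360920771956444, 0.05420365557074547), 29.88832664489746)
dark (335, 167, 29, 20) ((0.4777264893054962, 0.19751618802547455), (0.032092850655317307, 0.07602192461490631), 79.51392364501953)
dark (285, 164, 150, 101) ((0.571465790271759, 0.11401987075805664), (0.377243310213089, 0.309233695268631), 34.56531524658203)
dark (365, 145, 44, 37) ((0.5185349583625793, 0.3139991760253906), (0.10307008028030396, 0.13516010344028473), 10.896533966064453)
```

View pics/topcrop.png

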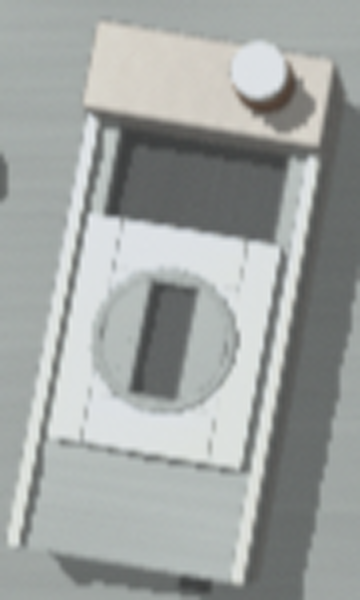

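```bash
cat >> h.py <<'E'
from scipy.spatial.transform import Rotation as Rn
def goal(tip,yaw_y):
    "tip xyz world, yaw (deg) of tool y; print slide mm and dr"
    s=read_state();R0=Rn.from_rotvec(s['orientation'])
    a=np.radians(yaw_y);y=np.array([np.cos(a),np.sin(a),0]);z=np.array([0,0,-1.]);x=np.cross(y,z)
    R1=Rn.from_matrix(np.c_[x,y,z]);T=np.array(tip)-.186*z
    print('slide',R0.inv().apply(T-s['tool_pos']).round(4)*1000,'dr',(R0.inv()*R1).as_rotvec().round(3))
def st():
    s=read_state();R=Rn.from_rotvec(s['orientation']).as_matrix()
    print(s['t'],'tip',(s['tool_pos']+.186*R[:,2]).round(4),'yaw_y',np.degrees(np.arctan2(R[1,1],R[0,1])).round(2),'z',R[:,2].round(4),'F',s['force'].round(1),'M',s['wrist_torque'].round(2),'op',s['opening'],'q',s['q'].round(2))
E
python3 - <<'E'
from h import *
print(ray("top",[[236,250.2],[233,273.5*0+165+400/4-1]],.121))
st();goal([.4777,.1975,.21],-10)
E
```

```text
[[0.47456348 0.19515334 0.121     ]
 [0.43829512 0.20251155 0.121     ]]
0.1 tip [ 0.1343 -0.5843  0.2178] yaw_y -77.06 z [-2.0e-04  1.6e-03 -1.0e+00] F [-0.8 -0.   0.8] M [ 0.03 -0.02  0.01] op 0.09273163998585661 q [-1.43  0.13  1.49 -0.    1.52 -0.09]
slide [ 509.7 -685.3    9. ] dr [-1.000e-03 -1.000e-03 -1.171e+00]
```

Request:
servo_tool(increments=[{"slide":[508,-685,0],"dr":[0,0,-1.171],"jaw":0.67},{"slide":[508,-685,0],"dr":[0,0,-1.171],"jaw":0.67},{"slide":[508,-685,0],"dr":[0,0,-1.171],"jaw":0.67},{"slide":[508,-685,0],"dr":[0,0,-1.171],"jaw":0.67},{"slide":[508,-685,0],"dr":[0,0,-1.171],"jaw":0.67},{"slide":[508,-685,0],"dr":[0,0,-1.171],"jaw":0.67},{"slide":[508,-685,0],"dr":[0,0,-1.171],"jaw":0.67},{"slide":[508,-685,0],"dr":[0,0,-1.171],"jaw":0.67},{"slide":[508,-685,0],"dr":[0,0,-1.171],"jaw":0.67},{"slide":[508,-685,0],"dr":[0,0,-1.171],"jaw":0.67},{"slide":[508,-685,0],"dr":[0,0,-1.171],"jaw":0.67},{"slide":[508,-685,0],"dr":[0,0,-1.171],"jaw":0.67},{"slide":[508,-685,0],"dr":[0,0,-1.171],"jaw":0.67},{"slide":[508,-685,0],"dr":[0,0,-1.171],"jaw":0.67},{"slide":[508,-685,0],"dr":[0,0,-1.171],"jaw":0.67},{"slide":[508,-685,0],"dr":[0,0,-1.171],"jaw":0.67},{"slide":[508,-685,0],"dr":[0,0,-1.171],"jaw":0.67},{"slide":[508,-685,0],"dr":[0,0,-1.171],"jaw":0.67},{"slide":[508,-685,0],"dr":[0,0,-1.171],"jaw":0.67},{"slide":[508,-685,0],"dr":[0,0,-1.171],"jaw":0.67}])

```text
t: 2.1
tool_pos: [0.4758, 0.1959, 0.4045]
orientation: [2.406, 2.02, -0.002]
force: [0.5, -0.9, -0.1]
opening: 0.0308
gripper_force: 0.0
```

Run:
```python
from h import *
st();goal([.476,.1965,.13],-10)
im,d=read_camera("wrist");cv2.imwrite("pics/w1.png",im[:,:,::-1]);p=camera_params("wrist");print(p)
```

```text
2.1 tip [0.4757 0.1958 0.2185] yaw_y -9.98 z [-7.e-04 -7.e-04 -1.e+00] F [ 0.5 -0.9 -0.1] M [-0.09 -0.07 -0.03] op 0.0308356727553909 q [ 0.29 -0.1   1.72 -0.    1.52  0.47]
slide [ 0.7  0.1 88.5] dr [-0.001  0.001  0.   ]
{'fx': 371.64829954431775, 'fy': 371.64829954431775, 'cx': 312.5400304466294, 'cy': 237.44606001091842, 'rvec': array([-2.86305369,  0.25043789,  0.0357667 ]), 'tvec': array([-0.43485356,  0.23323095,  0.46509757])}
```

View pics/w1.png

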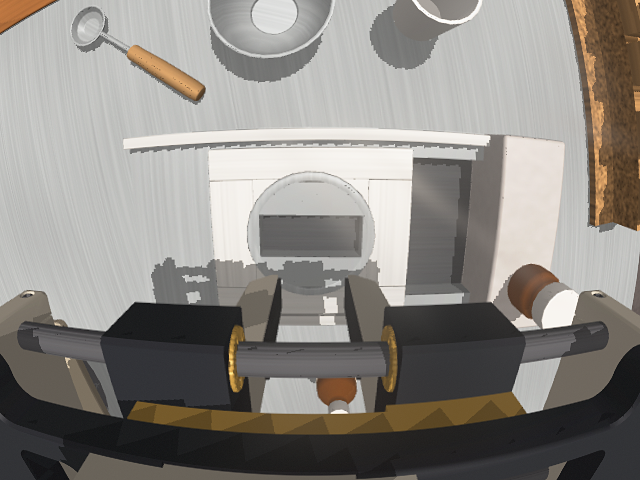

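The wrist view shows the slot between (260,216) and (363,257), right between the fingers lengthwise. The jar at (530,290) is clear of the fingers.

Run:
```python
from h import *
p=camera_params("wrist");R=cv2.Rodrigues(p['rvec'])[0];c=-R.T@p['tvec']
for u,v in ((260,215),(363,215),(363,258),(260,258),(311.5,236.5)):
    x,y=u-p['cx'],v-p['cy'];r=np.hypot(x,y);a=r/p['fx']
    d=R.T@np.array([x/r*np.sin(a),y/r*np.sin(a),np.cos(a)]);print((c+d*(.121-c[2])/d[2]).round(4))
```

```text
[0.4413 0.2191 0.121 ]
[0.5156 0.2059 0.121 ]
[0.511  0.1731 0.121 ]
[0.4343 0.1866 0.121 ]
[0.4756 0.1964 0.121 ]
```

Request:
servo_tool(increments=[{"slide":[0.5,0,45],"dr":[0,0,0],"jaw":0.67},{"slide":[0.5,0,80],"dr":[0,0,0],"jaw":0.67},{"slide":[0.5,0,92],"dr":[0,0,0],"jaw":0.67},{"slide":[0.5,0,98],"dr":[0,0,0],"jaw":0.67},{"slide":[0.5,0,103],"dr":[0,0,0],"jaw":0.67},{"slide":[0.5,0,107],"dr":[0,0,0],"jaw":0.67},{"slide":[0.5,0,107],"dr":[0,0,0],"jaw":0.67},{"slide":[0.5,0,107],"dr":[0,0,0],"jaw":0.67}])

```text
t: 2.95
tool_pos: [0.4765, 0.1972, 0.2987]
orientation: [2.406, 2.02, 0.002]
force: [-0.9, 0.1, -0.7]
opening: 0.0308
gripper_force: 0.0
```

```bash
python3 -c "
from h import *
st()"
```

```text
2.95 tip [0.4768 0.1973 0.1127] yaw_y -9.96 z [ 1.4e-03  4.0e-04 -1.0e+00] F [-0.9  0.1 -0.7] M [-0.06 -0.02 -0.07] op 0.030844943470371658 q [ 0.29 -0.02  1.84 -0.    1.32  0.47]
```

Request:
servo_tool(increments=[{"slide":[0,8,0],"dr":[0,0,0],"jaw":0.67},{"slide":[0,16,0],"dr":[0,0,0],"jaw":0.67},{"slide":[0,24,0],"dr":[0,0,0],"jaw":0.67},{"slide":[0,32,0],"dr":[0,0,0],"jaw":0.67},{"slide":[0,40,0],"dr":[0,0,0],"jaw":0.67},{"slide":[0,48,0],"dr":[0,0,0],"jaw":0.67},{"slide":[0,54,0],"dr":[0,0,0],"jaw":0.67},{"slide":[0,59,0],"dr":[0,0,0],"jaw":0.67},{"slide":[0,62,0],"dr":[0,0,0],"jaw":0.67},{"slide":[0,62,0],"dr":[0,0,0],"jaw":0.67}])

```text
t: 3.95
tool_pos: [0.5379, 0.1866, 0.2983]
orientation: [-2.405, -2.02, -0.001]
force: [-3.2, 0.8, 3.5]
opening: 0.0305
gripper_force: 2.7
```

```bash
python3 -c "
from h import *
st()"
```

```text
3.95 tip [0.5379 0.1868 0.1123] yaw_y -9.96 z [-1.e-04  9.e-04 -1.e+00] F [-3.2  0.8  3.5] M [0.34 0.42 0.02] op 0.030462941812780742 q [0.24 0.12 1.69 0.   1.32 0.42]
```

Request:
servo_tool(increments=[{"slide":[0,2,0],"dr":[0,0,0],"jaw":0.67},{"slide":[0,4,0],"dr":[0,0,0],"jaw":0.67},{"slide":[0,6,0],"dr":[0,0,0],"jaw":0.67},{"slide":[0,8,0],"dr":[0,0,0],"jaw":0.67},{"slide":[0,8,0],"dr":[0,0,0],"jaw":0.67}])

```text
t: 4.45
tool_pos: [0.5455, 0.1853, 0.2983]
orientation: [-2.405, -2.02, -0.001]
force: [-4.8, 3.8, 4.8]
opening: 0.0312
gripper_force: 3.4
```

```bash
python3 -c "
from h import *
st()"
```

```text
4.45 tip [0.5454 0.1855 0.1123] yaw_y -9.95 z [-2.e-04  9.e-04 -1.e+00] F [-4.8  3.8  4.8] M [0.34 0.59 0.08] op 0.031198344361714595 q [0.24 0.14 1.67 0.   1.33 0.41]
```

Request:
servo_tool(increments=[{"slide":[0,1,0],"dr":[0,0,0],"jaw":0.67},{"slide":[0,2,0],"dr":[0,0,0],"jaw":0.67},{"slide":[0,3,0],"dr":[0,0,0],"jaw":0.67},{"slide":[0,4,0],"dr":[0,0,0],"jaw":0.67},{"slide":[0,4,0],"dr":[0,0,0],"jaw":0.67}])

```text
t: 4.95
tool_pos: [0.5491, 0.1847, 0.2983]
orientation: [-2.405, -2.02, 0.0]
force: [-5.8, 2.8, 5.5]
opening: 0.0306
gripper_force: 4.4
```

Run:
```python
from h import *
st()
im,d=read_camera("scene");x0,y0,x1,y1=(285,100,435,265)
cv2.imwrite("pics/s2.png",cv2.resize(im[y0:y1,x0:x1,::-1],None,fx=3.6,fy=3.6,interpolation=cv2.INTER_CUBIC))
```

```text
4.95 tip [0.549  0.1849 0.1123] yaw_y -9.94 z [-8.e-04  1.e-03 -1.e+00] F [-5.8  2.8  5.5] M [0.4  0.93 0.01] op 0.030560091179105377 q [0.24 0.15 1.66 0.   1.33 0.41]
```

View pics/s2.png

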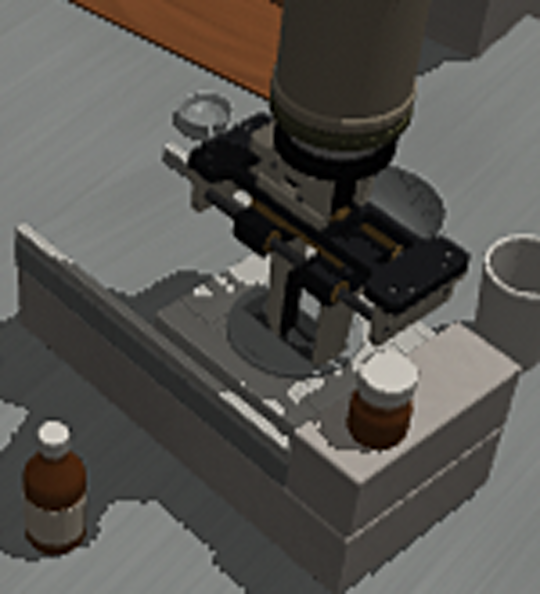

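Request:
servo_tool(increments=[{"slide":[0,1,0],"dr":[0,0,0],"jaw":0.67},{"slide":[0,2,0],"dr":[0,0,0],"jaw":0.67},{"slide":[0,3,0],"dr":[0,0,0],"jaw":0.67},{"slide":[0,3,0],"dr":[0,0,0],"jaw":0.67}])

```text
t: 5.4
tool_pos: [0.5506, 0.1846, 0.2981]
orientation: [-2.401, -2.018, 0.006]
force: [-18.6, 3.9, 14.4]
opening: 0.0302
gripper_force: 11.7
```

Run:
```python
from h import *
st()
im,d=read_camera("scene");P=cloud("scene",d)
u=np.array([np.cos(np.radians(9.9)),-np.sin(np.radians(9.9))]);v=np.array([-u[1],u[0]])
Q=P[...,:2]-np.array([.5036,.1926])
a=Q@u*1000+25;b=Q@v*1000
for lo,hi in ((-60,-45),(-45,-20),(-20,20),(20,45),(45,60)):
    for z0,z1 in ((.095,.105),(.113,.124)):
        m=(b>lo)&(b<hi)&(a>0)&(a<141)&(P[...,2]>z0)&(P[...,2]<z1)
        if m.sum():print(lo,z0,m.sum(),np.percentile(a[m],[0,2,50,98,100]).round(1))
```

```text
5.4 tip [0.5495 0.1848 0.1121] yaw_y -9.91 z [-0.0059  0.0011 -1.    ] F [-18.6   3.9  14.4] M [0.51 2.98 0.03] op 0.030239128906231188 q [0.23 0.16 1.66 0.   1.33 0.41]
-60 0.113 227 [  0.7   4.7  68.3 127.8 130.7]
-45 0.113 397 [  0.3   3.6  70.8 127.9 130.1]
-20 0.095 67 [23.7 24.3 60.9 83.6 89.5]
-20 0.113 329 [1.000e-01 1.700e+00 5.930e+01 1.260e+02 1.307e+02]
20 0.113 108 [  0.2   2.5  91.3 124.6 129.2]
45 0.113 32 [ 80.1  81.5 120.3 129.5 130.3]
```

Request:
servo_tool(increments=[{"slide":[1,-5,0],"dr":[0,0,0],"jaw":0.67},{"slide":[1,-9,0],"dr":[0,0,0],"jaw":0.67},{"slide":[1,-9,0],"dr":[0,0,0],"jaw":0.67},{"slide":[1,-9,0],"dr":[0,0,0.1],"jaw":0.67},{"slide":[1,-9,0],"dr":[0,0,0.2],"jaw":0.67},{"slide":[1,-9,0],"dr":[0,0,0.3],"jaw":0.67},{"slide":[1,-9,0],"dr":[0,0,0.4],"jaw":0.67},{"slide":[1,-9,0],"dr":[0,0,0.5],"jaw":0.67},{"slide":[1,-9,0],"dr":[0,0,0.6],"jaw":0.67},{"slide":[1,-9,0],"dr":[0,0,0.6],"jaw":0.67}])

```text
t: 6.45
tool_pos: [0.5435, 0.1855, 0.2975]
orientation: [2.896, 1.215, -0.001]
force: [-0.3, -3.5, 1.1]
opening: 0.0309
gripper_force: 2.0
```

```bash
python3 -c "
from h import *
st()"
```

```text
6.45 tip [0.5435 0.1853 0.1115] yaw_y -44.46 z [-3.0e-04 -1.3e-03 -1.0e+00] F [-0.3 -3.5  1.1] M [-0.74  0.11  0.11] op 0.030937168970392205 q [ 0.24  0.14  1.68 -0.    1.32  1.02]
```

Request:
servo_tool(increments=[{"slide":[0,0,0],"dr":[0,0,0.1],"jaw":0.67},{"slide":[0,0,0],"dr":[0,0,0.2],"jaw":0.67},{"slide":[0,0,0],"dr":[0,0,0.3],"jaw":0.67},{"slide":[0,0,0],"dr":[0,0,0.4],"jaw":0.67},{"slide":[0,0,0],"dr":[0,0,0.5],"jaw":0.67},{"slide":[0,0,0],"dr":[0,0,0.6],"jaw":0.67},{"slide":[0,0,0],"dr":[0,0,0.7],"jaw":0.67},{"slide":[0,0,0],"dr":[0,0,0.8],"jaw":0.67},{"slide":[0,0,0],"dr":[0,0,0.9],"jaw":0.67},{"slide":[0,0,0],"dr":[0,0,1.0],"jaw":0.67},{"slide":[0,0,0],"dr":[0,0,1.1],"jaw":0.67},{"slide":[0,0,0],"dr":[0,0,1.1],"jaw":0.67}])

```text
t: 7.65
tool_pos: [0.5425, 0.1858, 0.2966]
orientation: [3.104, -0.475, -0.006]
force: [-5.4, -2.5, 0.3]
opening: 0.0305
gripper_force: 2.5
```

```bash
python3 -c "
from h import *
st()"
```

```text
7.65 tip [0.5418 0.1856 0.1106] yaw_y -107.4 z [-0.0038 -0.0012 -1.    ] F [-5.4 -2.5  0.3] M [-0.49  0.97  0.09] op 0.030521724236090484 q [ 0.24  0.14  1.68 -0.    1.33  2.12]
```

Request:
servo_tool(increments=[{"slide":[0,0,0],"dr":[0,0,0.05],"jaw":0.67},{"slide":[0,0,0],"dr":[0,0,0.1],"jaw":0.67},{"slide":[0,0,0],"dr":[0,0,0.15],"jaw":0.67},{"slide":[0,0,0],"dr":[0,0,0.2],"jaw":0.67},{"slide":[0,0,0],"dr":[0,0,0.2],"jaw":0.67}])

```text
t: 8.15
tool_pos: [0.541, 0.1874, 0.2964]
orientation: [3.043, -0.774, -0.013]
force: [-16.5, 4.4, 6.6]
opening: 0.0309
gripper_force: 27.9
```

```bash
python3 -c "
from h import *
st()"
```

```text
8.15 tip [0.5395 0.1876 0.1104] yaw_y -118.55 z [-8.1e-03  9.0e-04 -1.0e+00] F [-16.5   4.4   6.6] M [0.81 2.79 1.75] op 0.03089225307014865 q [0.24 0.14 1.68 0.   1.33 2.31]
```

Request:
servo_tool(increments=[{"slide":[0,0,0],"dr":[0,0,0],"jaw":0.67},{"slide":[0,0,0],"dr":[0,0,0],"jaw":0.67},{"slide":[0,0,0],"dr":[0,0,-0.1],"jaw":0.67},{"slide":[0,0,0],"dr":[0,0,-0.2],"jaw":0.67},{"slide":[0,0,0],"dr":[0,0,-0.28],"jaw":0.67},{"slide":[0,0,0],"dr":[0,0,-0.28],"jaw":0.67},{"slide":[0,0,-10],"dr":[0,0,-0.28],"jaw":0.67},{"slide":[0,0,-30],"dr":[0,0,-0.28],"jaw":0.67},{"slide":[0,0,-70],"dr":[0,0,-0.28],"jaw":0.67},{"slide":[0,0,-110],"dr":[0,0,-0.28],"jaw":0.67},{"slide":[0,0,-130],"dr":[0,0,-0.28],"jaw":0.67},{"slide":[0,0,-130],"dr":[0,0,-0.28],"jaw":0.67}])

```text
t: 9.35
tool_pos: [0.5442, 0.1865, 0.4334]
orientation: [-3.119, 0.351, -0.013]
force: [0.3, -0.1, 0.7]
opening: 0.0306
gripper_force: 0.0
```

Run:
```python
from h import *
st()
im,d=read_camera("wrist");cv2.imwrite("pics/w3.png",im[:,:,::-1])
```

```text
9.35 tip [0.5458 0.1869 0.2474] yaw_y -102.84 z [ 0.0084  0.0022 -1.    ] F [ 0.3 -0.1  0.7] M [ 0.02 -0.01  0.01] op 0.030617962076455986 q [0.24 0.05 1.52 0.   1.56 2.04]
```

View pics/w3.png

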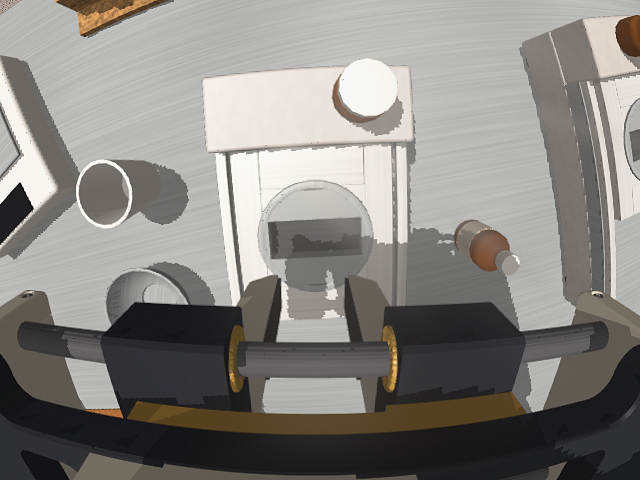

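The cover meets the head with no gap. The slot, edge (269,221) to (361,217), lies square across the bath; its 2.5° tilt in the picture matches the tool's own 2.8° yaw offset. The jar is still on the head.

```bash
python3 -c "
from plant import *
print(close_job())"
```

```text
the job is handed in; nothing more can be done
None
```

The open bath's cover was pushed home and its disc turned clockwise to its firm stop; the last wrist picture showed it closed and locked. The arm was lifted clear and the job handed in at about 9.5 s, with no verdict returned.

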